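Click the marker's nib out against the angle plate

TASK

Make the push-button marker ready for use: take it from its sloping rest and push the button on its tail end fully in, squarely against the upright front face of the steel angle plate, not with the fingers, so that the nib clicks out at the nose. Then lay it back in the empty place on the sloping rest as it lay before, nose down, and let go of it. Leave the plain marker beside it, the small beaker and the timer where they are.

Things in the scene. Friction and masses are not known exactly. Their poses are not given: they have to be found in the camera images.
- marker: push-button marker, 60 g, loose, in one of the rest's two places (either). White barrel 22 mm in diameter, 110 mm long; metal nose 15 mm in diameter, 28 mm long, at one end (a step where it meets the barrel); thin grey button standing out 15 mm at the other, the tail end. Origin: middle of the barrel, on its axis; +x runs from nose to tail; roll does not matter
- button (a joint): how far the marker's button is pushed in, in m: 0 out, 0.010 fully in. It takes about 5 N to move, has no spring, and stays where it is left. The nib, 5 mm thick, is one piece with it and comes out of the nose by about as much as the button goes in
- button_end (a point): centre of the flat end of the button (12 mm in diameter); 70 mm from the marker's origin along its +x with the button out, 60 mm with it fully in
- marker_tail (a point): point on the marker's axis at the tail end of the barrel, 55 mm from its origin
- plain_marker: the plain marker beside it: same barrel and nose, but its tail ends in a low rounded cap 5 mm high without a button. Same origin and axes. It stays where it is
- rest: sloping rest, fixed: grey base 165 x 150 x 8 mm with two metal V cradles for each of two markers side by side, 80 mm apart. Origin on the worktop midway between the two places (the base's centre lies 32 mm to +x); +x level, the uphill direction. A marker lies along it, sloping 35 degrees from level, nose low at -x, tail high at +x
- place_left (a point): where the middle of a marker lying in the place on the rest's +y side belongs: 75 mm above the worktop, 40 mm from the rest's origin. Along the marker, the low cradle carries the nose 56 to 64 mm from here (the barrel's step stops against it), the high cradle the barrel 36 to 44 mm from here; V of 90 degrees, 38 mm wide; between the cradles the barrel is free all round
- place_right (a point): the same for the place on the rest's -y side
- place_left_tail (a point): where the tail end of the barrel (point marker_tail) belongs in the +y place
- place_right_tail (a point): the same for the -y place
- plate: steel angle plate, bolted down: its upright front face, 110 mm wide and 100 mm high, looks towards the robot; the foot and webs are behind it. Origin at the foot of the front face, mid-width; +x is level, square into the face; z up
- face (a point): point in the middle of the plate's front face, 60 mm above the worktop
- small_beaker: small clear beaker, 46 x 50 mm over its rim and spout, 58 mm tall, standing loose; origin at the centre of its underside
- timer: flat digital timer, 62 x 66 x 16 mm, lying loose on the worktop; origin at the centre of its underside

How it is judged:
On the way:
1. the button is pushed in (8.5 mm or more) against the angle plate, with the marker within 15 degrees of square to its face (value of joint button above 0.0085 m and contact force between button and plate above 1 N and angle between the x axis of marker and the x axis of plate, either way round below 0.26 rad), for 0.05 s.
At the end, for the whole second after the job is handed in: The marker lies at rest in its place on the sloping rest, nose low: the middle and the tail end of its barrel each within 12 mm of where they belong, its button still in by 8.5 mm or more (((distance between marker and place_left below 0.012 m and distance between marker_tail and place_left_tail below 0.012 m) or (distance between marker and place_right below 0.012 m and distance between marker_tail and place_right_tail below 0.012 m)) and value of joint button above 0.0085 m and linear speed of marker below 0.02 m/s and contact force between marker and rest above 0.1 N); the robot touches nothing.
It fails at once if the button is pushed by the fingers (contact force between the fingers and button above 1.5 N).
It fails at once if the plain marker is displaced by more than 15 mm (distance of plain_marker from where it was at the start of the episode above 0.015 m).
It fails at once if the small beaker is displaced by more than 30 mm or tipped (distance of small_beaker from where it was at the start of the episode above 0.03 m or angle between small_beaker's own z axis and vertical above 0.3 rad).
It fails at once if the timer is displaced by more than 30 mm (distance of timer from where it was at the start of the episode above 0.03 m).
It also fails if it takes over 45 s, if anything falls off the work surface, if the arm or the gripper's body presses on something with over 40 N, if the wrist force passes 120 N, or if a joint passes its speed limit or range.

ROBOT

A 6-joint arm with a two-finger parallel gripper is mounted at the origin on a cart in front of the work surface, level with it; the furniture and walls round the work are solid. World frame = base frame: x ahead of the robot, y to its left, z up, the work surface at z = 0. Lengths are in m, angles in rad, forces in N, time in s.
With the tool pointing down it reaches from about 0.35 to 0.975 m from the base axis. Payload 17.4 kg.
Tool frame: the origin (TCP) lies midway between the tips of the shut fingers; the grasp point (between the pads) lies behind it (bot.grip_point_offset is the z of the grasp point in the tool frame, in m); z points along the fingers, x is the direction in which the jaws open and shut, and the axes are right-handed (so a half turn about z gives the same grasp; the last joint's range is limited). The gripper opens to 85 mm and grips with 20 to 120 N. Pads are 22 mm wide; open, the fingers measure 114 mm over their backs; the gripper's body (76 mm by 85 mm) begins 54 mm behind the grasp point. The pads swing forward as they close: fully open they stand 13 mm farther back than shut.
Start: joints at [-1.148, 0.116, 1.442, -0, 1.584, -0.038], TCP at [0.3, -0.605, 0.231] pointing down, gripper open.
Joint ranges: [-2.83, 2.83], [-0.83, 2.19], [0.07, 2.5], [-1.14, 4.28], [0.01, 3], [-2.97, 2.97]. Speed limits (rad/s): [1.89, 1.89, 2.22, 3.14, 3.14, 3.14].

INTERFACE

Orientations are given as [roll, pitch, yaw] about the fixed x, y, z axes, in that order (R = Rz(yaw) Ry(pitch) Rx(roll)).
In Python, from bench import bot gives the robot as it stands. Calls block until the motion is done:
- bot.reach(position, orientation): joint-space move of the TCP to a pose.
- bot.move_linear(position, attitude=None, velocity=0.15, guard=None): straight line of the TCP; attitude=None keeps the orientation; velocity is the mean speed in m/s. With guard (N) it stops when the force on the tool has changed by that much, and returns True; else False.
- bot.goto_joints(angles): joint-space move.
- bot.set_gripper(opening, force=None): opening from 0.0 (shut) to 1.0 (fully open); force is the grip in N (None keeps the last); returns when the fingers have stopped.
- bot.pause(seconds).
- bot.solve_ik(position, orientation): joint angles nearest the present ones, or None.
- bot.sense(): the state.
- bot.get_image(name): name is "scene" or "top" or "wrist"; returns the picture (480x640x3 uint8, red, green, blue); there is no depth.
- bot.calibration(name): a dict with "mtx" (3x3 intrinsics, pixels), "k1" (the pictures are not rectified: a ray, as slopes to the right and down, at radius r is drawn at 1 + k1 r^2 times it, then the intrinsics apply), "rvec" (rotation vector, rad) and "tvec" (3), from world to camera coordinates, as OpenCV has them; the wrist camera has in their place "T_tool_cam" (4x4, takes a point from camera to tool coordinates, whose origin is the TCP and whose axes are the tool frame's). Camera axes: x right, y down, z forward; pixel columns grow to the right and rows downward; lengths in m; the calibration is good to about 2 mm. A picture is of the moment at which its call begins: read the wrist's pose just before it. calibration takes no time and is no camera call.
A pose or a line that the arm cannot do raises bot.MotionError and nothing moves.
- bot.hand_in(): hands the job in, once; it reports no verdict.
Trained networks look in the newest picture that a camera, given by its name, has taken for a name from the list of things; names that differ only in an ending like _2 or _b are one class to them, and where a whole thing is asked for, a point or a joint stands for the part that bears it (a point fixed in the world has none). Each returns a list of dicts, best first, with "conf" (0 to 1); they miss things now and then, are a little off and sometimes report something else, mostly with a low value. They report only what shows in the picture. A call takes as long as a camera call.
- bot.boxes_of(thing, camera): "xy" ([column, row] in pixels, amid what is visible of it).
- bot.cut_out(thing, camera): "pixels" (480x640 bool, what is visible of it) and "xy" ([column, row] in pixels, amid what is visible of it).
The state is a dict: "time": time; "qpos": joint angles; "joint_velocities": joint speeds; "joint_torque": joint torques, N m; "tcp_pos": TCP position; "tool_rot": TCP orientation; "contact_force": force on the tool from outside, world axes, zero at the start; "ft_torque": the same for the moment, N m; "gripper_width": opening from 0.0 (shut) to 1.0 (fully open).
Only numpy, scipy, OpenCV 4.12 (cv2) and the standard library are available. Lean on these libraries where they do the work, as an engineer would, in place of code of your own. Each camera call takes 0.05 s, during which the arm holds its last target.

## Working session

There is one attempt and no reset: what is moved stays moved. The work goes in short steps, each a Python script; the robot and the scene stay as the last script left them, time stands still between calls to the robot, and variables do not carry over. Pictures are saved under pics/ and viewed, and the job is handed in when it is done.

```bash
ls; mkdir -p pics; python3 - <<'E'
from bench import bot
import cv2,numpy as np
for n in ["scene","top","wrist"]:
    im=bot.get_image(n); cv2.imwrite(f"pics/{n}0.png",im[:,:,::-1])
    print(n,bot.calibration(n))
    for t in ["marker","button","plain_marker","rest","plate","small_beaker","timer"]:
        r=bot.boxes_of(t,n); print(t,[(np.round(d["xy"],1).tolist(),round(d["conf"],2)) for d in r[:3]])
print(bot.sense(),bot.grip_point_offset)
E
```

```text
pics
scene {'mtx': array([[440.10675918,   0.        , 319.42891385],
       [  0.        , 440.10675918, 231.64199951],
       [  0.        ,   0.        ,   1.        ]]), 'k1': -0.07848790409016242, 'rvec': array([ 0.72892126, -2.46765211,  1.25801552]), 'tvec': array([0.45886418, 0.25891444, 0.6856959 ])}
marker [([266.9, 308.7], 0.91)]
button []
plain_marker [([304.6, 285.3], 0.72), ([300.3, 202.1], 0.28)]
rest [([277.7, 313.9], 0.68), ([246.1, 273.5], 0.49)]
plate [([300.1, 200.7], 0.85)]
small_beaker []
timer [([395.7, 279.3], 0.84)]
top {'mtx': array([[592.97118381,   0.        , 314.53860239],
       [  0.        , 592.97118381, 230.84213243],
       [  0.        ,   0.        ,   1.        ]]), 'k1': -0.157710398183518, 'rvec': array([ 2.17339312, -2.1778166 ,  0.08617086]), 'tvec': array([-0.00375811,  0.52997521,  1.21553657])}
marker [([214.5, 223.7], 0.7), ([223.3, 200.4], 0.18)]
button [([221.2, 197.8], 0.43)]
plain_marker [([256.4, 240.3], 0.8)]
rest [([247.4, 219.5], 0.64)]
plate [([386.3, 144.2], 0.68)]
small_beaker [([398.8, 305.7], 0.93), ([342.8, 293.1], 0.28)]
t
[... 697 characters left out ...]
 'qpos': array([-1.14779804e+00,  1.15989000e-01,  1.44158395e+00, -5.47704589e-06,
        1.58399362e+00, -3.77962302e-02]), 'joint_velocities': array([-1.07996194e-04, -1.71897707e-03, -2.80134298e-04,  5.61197583e-04,
       -4.64259453e-05,  3.54656909e-04]), 'joint_torque': array([ 3.69588015e-04, -7.31739950e+01, -6.32645702e+01,  9.12399901e-05,
        5.19426485e-04, -2.55313535e-05]), 'tcp_pos': array([ 0.30014326, -0.60461175,  0.23132053]), 'tool_rot': array([ 3.14158620e+00, -2.58557598e-05, -1.11000188e+00]), 'contact_force': array([ 0.39873403,  1.51452418, -0.19737356]), 'ft_torque': array([-0.02004795,  0.06441081, -0.02792981]), 'gripper_width': 0.9975046037967118} -0.0187
```

View pics/scene0.png

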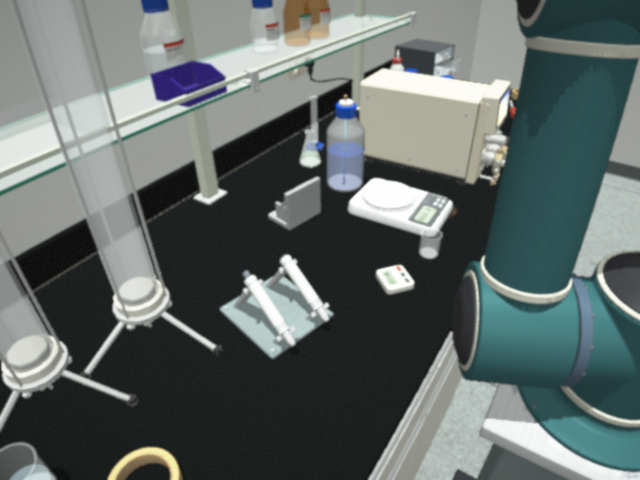

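View pics/top0.png

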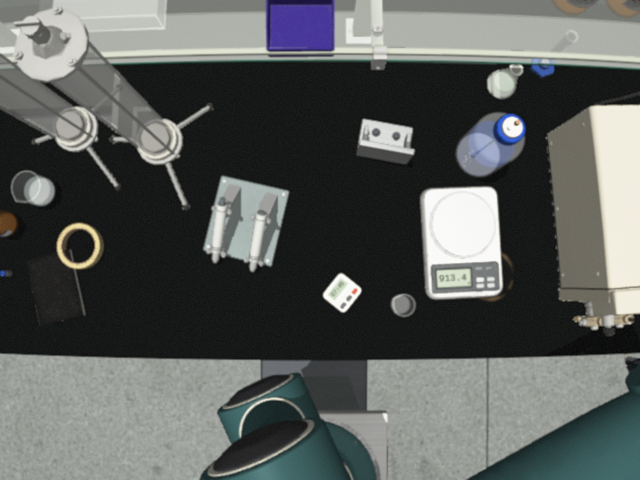

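```bash
python3 - <<'E'
import cv2,numpy as np
im=cv2.imread("pics/top0.png")
a=cv2.resize(im[165:285,190:310],(600,600),interpolation=cv2.INTER_CUBIC)
cv2.imwrite("pics/a.png",a)
b=cv2.resize(im[110:170,345:425],(800,600),interpolation=cv2.INTER_CUBIC)
cv2.imwrite("pics/b.png",b)
im=cv2.imread("pics/scene0.png")
c=cv2.resize(im[170:370,210:350],None,fx=3,fy=3,interpolation=cv2.INTER_CUBIC)
cv2.imwrite("pics/c.png",c)
E
```

```text
(no output)
```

View pics/a.png

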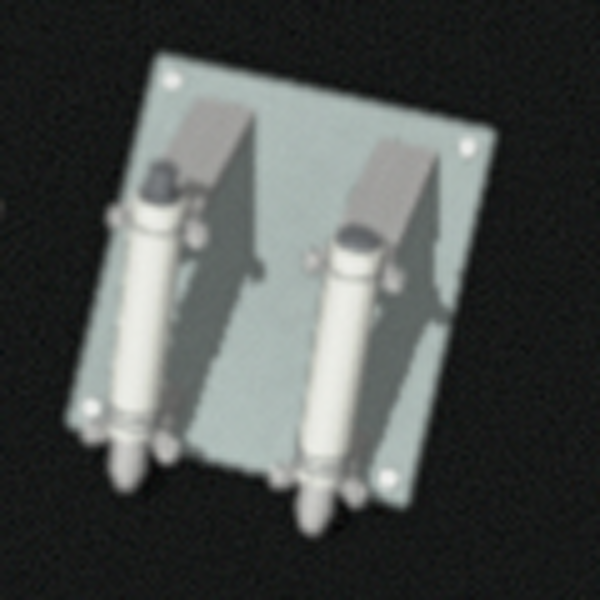

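View pics/b.png

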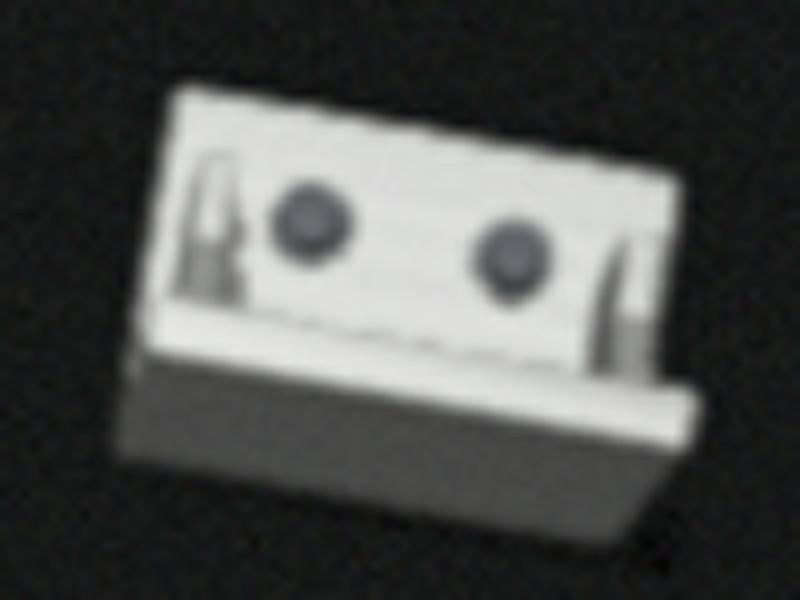

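View pics/c.png

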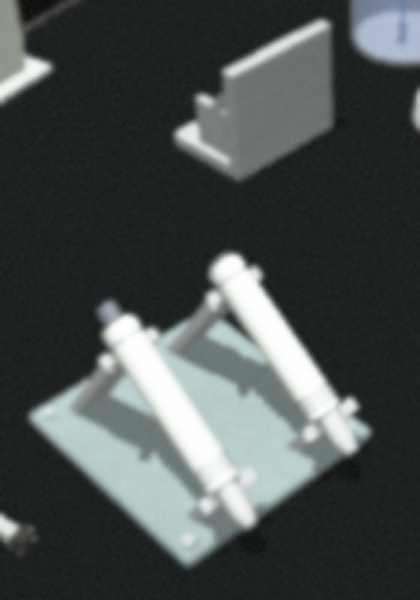

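```bash
cat > h.py <<'E'
import numpy as np,cv2
from bench import bot
from scipy.spatial.transform import Rotation as Rn
from scipy.optimize import least_squares
def proj(cal,P):
    R=cv2.Rodrigues(np.array(cal["rvec"],float))[0]
    p=(R@np.atleast_2d(P).T).T+cal["tvec"]
    s=p[:,:2]/p[:,2:]; s=s*(1+cal["k1"]*(s**2).sum(1,keepdims=True))
    m=cal["mtx"]; return np.c_[s[:,0]*m[0,0]+m[0,2],s[:,1]*m[1,1]+m[1,2]]
def wristcal(s):
    # s = sense dict
    cal=dict(bot.calibration("wrist")); T=np.eye(4); T[:3,:3]=Rn.from_euler("xyz",s["tool_rot"]).as_matrix(); T[:3,3]=s["tcp_pos"]
    W=np.linalg.inv(T@cal["T_tool_cam"]); cal["rvec"]=cv2.Rodrigues(W[:3,:3])[0].ravel(); cal["tvec"]=W[:3,3]; return cal
def rz(a): return Rn.from_euler("z",a).as_matrix()
def frame(v,L): return (rz(v[2])@np.array(L,float).T).T+[v[0],v[1],0]
SL=np.radians(35)
AX=np.array([np.cos(SL),0,np.sin(SL)])
E
cat > fit.py <<'E'
from h import *
T=bot.calibration("top");S=bot.calibration("scene")
top=lambda p,o,k:np.array(o)+(np.array(p)+.5)/k-.5
base=[[.1145,.075,.008],[.1145,-.075,.008],[-.0505,-.075,.008],[-.0505,.075,.008]]
bt=top([(160,52),(497,128),(408,507),(67,425)],(190,165),5)
bs=top([(30,415),(372,432),(188,567)],(210,170),3)
base_s=[base[0],base[2],base[3]]
def mk(y,s): return np.array([0,y,.075])+s*AX
def res(v):
    return np.r_[(proj(T,frame(v,base))-bt).ravel(),(proj(S,frame(v,base_s))-bs).ravel()]
r=least_squares(res,[.45,.1,0]);print("rest",r.x,np.round(r.fun.reshape(-1,2),1).tolist())
# only top
r2=least_squares(lambda v:(proj(T,frame(v,base))-bt).ravel(),r.x);print("top only",r2.x)
v=r.x
for y in(.04,-.04):
    L=[mk(y,s) for s in(.07,.055,0,-.055,-.083)]
    print("pred", "top",((proj(T,frame(v,L))+.5-[190,165])*5).round().tolist(),"scene",((proj(S,frame(v,L))+.5-[210,170])*3).round().tolist())
pl=[[0,.055,.1],[0,-.055,.1],[0,.055,0],[0,-.055,0]]
pt=top([(145,350),(685,450),(118,458),(610,545)],(345,110),10)
ps=top([(228,75),(330,22),(240,180),(332,128)],(210,170),3)
r=least_squares(lambda v:np.r_[(proj(T,frame(v,pl))-pt).ravel(),(proj(S,frame(v,pl))-ps).ravel()],[.7,-.1,0]);print("plate",r.x,np.round(r.fun.reshape(-1,2),1).tolist())
r=least_squares(lambda v:(proj(T,frame(v,pl))-pt).ravel(),r.x);print("top",r.x,np.degrees(r.x[2]))
for n,p in(("beaker",(402.5,305)),("timer",(342,293))):
    q=least_squares(lambda v:proj(T,[[v[0],v[1],.02]])[0]-p,[.4,0]).x;print(n,q)
E
python3 fit.py
```

```text
rest [ 0.52357321  0.149047   -0.23255821] [[-0.7, -0.3], [-0.1, 0.2], [-0.5, -0.0], [-0.8, 0.0], [-0.2, -0.4], [1.0, -0.5], [0.2, -1.1]]
top only [ 0.52352442  0.1478283  -0.23034752]
pred top [[163.0, 163.0], [159.0, 196.0], [145.0, 315.0], [131.0, 428.0], [125.0, 483.0]] scene [[106.0, 305.0], [120.0, 326.0], [173.0, 405.0], [226.0, 485.0], [254.0, 526.0]]
pred top [[362.0, 209.0], [356.0, 242.0], [337.0, 360.0], [319.0, 473.0], [311.0, 528.0]] scene [[212.0, 246.0], [226.0, 266.0], [277.0, 339.0], [328.0, 415.0], [355.0, 453.0]]
plate [ 0.68701229 -0.14727631 -0.18352465] [[-0.4, -0.8], [-0.1, -0.8], [-0.9, -1.0], [0.0, -0.4], [1.8, 0.2], [1.0, 0.6], [0.2, 0.7], [0.9, -0.3]]
top [ 0.68542392 -0.14800925 -0.18078124] -10.358002186653168
beaker [ 0.37491518 -0.18755291]
timer [ 0.40046947 -0.06163078]
```

```bash
cat >> h.py <<'E'
REST=np.array([.5236,.1485,-.232]); PLATE=np.array([.686,-.1477,-.182])
OFF=.0187
Rr=rz(REST[2])
ax=Rr@AX; zt=Rr@np.array([np.sin(SL),0,-np.cos(SL)])
RG=np.c_[np.cross(ax,zt),ax,zt]; OG=Rn.from_matrix(RG).as_euler("xyz")
mid=frame(REST,[[0,.04,.075]])[0]
s0=-.005
def tcp_at(m,back=0,R=RG): # marker middle m -> tcp
    return m+s0*R[:,1]+(OFF-back)*R[:,2]
def shot(n,name):
    s=bot.sense(); im=bot.get_image(n); cv2.imwrite(f"pics/{name}.png",im[:,:,::-1]); return s,im
E
python3 - <<'E'
from h import *
print(mid,ax,zt,OG)
q0=bot.sense()["qpos"]
hi=bot.solve_ik(tcp_at(mid,.18),OG); pre=bot.solve_ik(tcp_at(mid,.10),OG); g=bot.solve_ik(tcp_at(mid),OG)
print(hi,pre,g)
xp=rz(PLATE[2])[:,0]; zd=np.array([0,0,-1.]); RP=np.c_[np.cross(xp,zd),xp,zd]
f=frame(PLATE,[[0,0,.06]])[0]
for d in(.12,.06): 
    print(bot.solve_ik(tcp_at(f-d*xp,0,RP),Rn.from_matrix(RP).as_euler("xyz")))
E
```

```text
[0.53279698 0.18742834 0.075     ] [ 0.79720573 -0.18834304  0.57357644] [ 0.55820946 -0.13187922 -0.81915204] [2.53072742 0.         1.33879633]
[ 0.6611553  -0.57325007  2.145407   -0.49963289  1.20175446 -0.58213556] [ 0.57168684 -0.45449579  2.17764239 -0.50370606  1.02651944 -0.58850716] [ 0.47759425 -0.25751261  2.17624668 -0.54121993  0.81157862 -0.56540682]
[-2.62808901e-01  2.18891136e-02  1.85792149e+00 -4.44089210e-16
  1.26178205e+00 -1.65160523e+00]
[-2.55195373e-01  1.48012040e-01  1.72313285e+00 -4.44089210e-16
  1.27044776e+00 -1.64399170e+00]
```

```bash
python3 - <<'E'
from h import *
q=bot.sense()["qpos"].copy()
pre=bot.solve_ik(tcp_at(mid,.10),OG)
hi=bot.solve_ik(tcp_at(mid,.18),OG)
v=hi.copy(); v[0]=q[0]
print(bot.sense()["time"]); bot.goto_joints(v); bot.goto_joints(hi); bot.set_gripper(.62,60)
bot.move_linear(tcp_at(mid,.09),OG,.2)
s,im=shot("wrist","w1")
cal=wristcal(s)
P=[frame(REST,[np.array([0,y,.075])+t*AX])[0] for y in(.04,-.04) for t in(.07,.055,0,-.055,-.083)]
p=proj(cal,P); print(p.round(0).tolist(),s["time"],bot.sense()["time"])
im=im[:,:,::-1].copy()
for a in p: cv2.circle(im,tuple(int(z) for z in a.round()),3,(0,0,255),1)
cv2.imwrite("pics/w1o.png",im)
E
```

```text
1.2
[[322.0, 344.0], [322.0, 327.0], [322.0, 257.0], [322.0, 175.0], [322.0, 129.0], [216.0, 343.0], [214.0, 326.0], [205.0, 257.0], [196.0, 176.0], [191.0, 130.0]] 5.9417 5.9917
```

View pics/w1o.png

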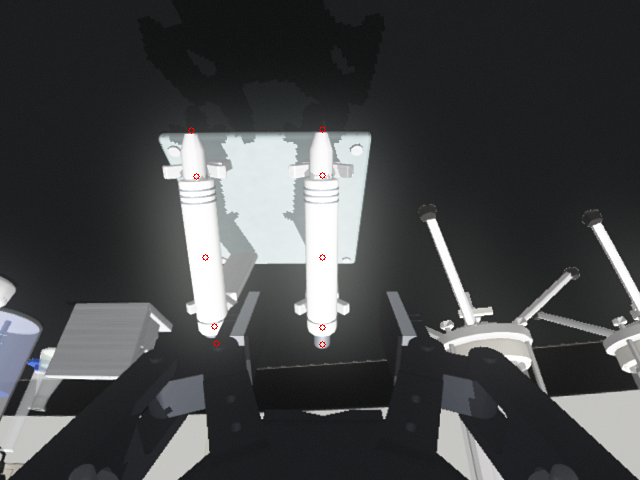

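```bash
python3 - <<'E'
from h import *
print(bot.move_linear(tcp_at(mid),OG,.08,guard=12))
f0=bot.sense()["contact_force"]
bot.set_gripper(0,70); s=bot.sense(); print(s["gripper_width"],f0,s["contact_force"],s["tcp_pos"]-tcp_at(mid))
print(bot.move_linear(tcp_at(mid,.14),OG,.15))
s,im=shot("wrist","w2"); print(s["gripper_width"],s["contact_force"],s["time"])
E
```

```text
False
0.2340962159623246 [ 0.00665152 -0.07109629 -0.11569335] [-9.38849701 -9.26707022 10.4396765 ] [-0.00022728 -0.00074496  0.00043584]
False
0.23033037935722395 [ 0.64160538 -0.46801446  0.10149301] 8.75
```

View pics/w2.png

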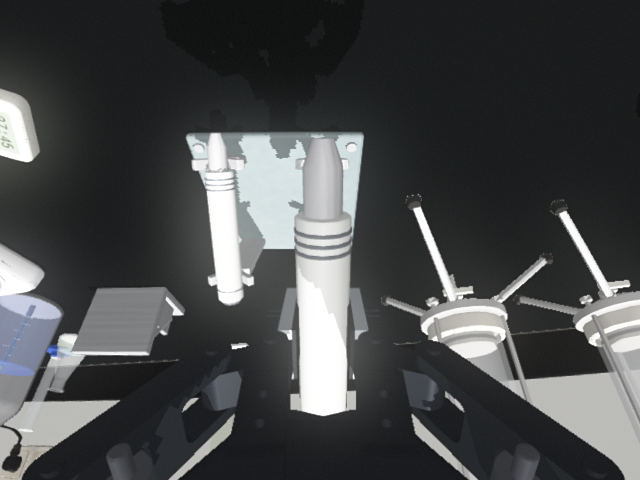

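```bash
python3 - <<'E'
from h import *
s=bot.sense(); cal=wristcal(s); R=Rn.from_euler("xyz",s["tool_rot"]).as_matrix()
m=s["tcp_pos"]-OFF*R[:,2]-s0*R[:,1]
im=cv2.imread("pics/w2.png")
for t,r in((-.083,0),(-.055,0),(-.055,.011),(-.055,-.011),(.03,.011),(.03,-.011)):
    for dz in(0,):
        p=proj(cal,[m+t*R[:,1]+r*R[:,0]])[0]; print(t,r,p.round(1)); cv2.circle(im,tuple(int(z) for z in p.round()),3,(0,0,255),1)
cv2.imwrite("pics/w2o.png",cv2.resize(im[120:430,220:430],None,fx=1.9,fy=1.9))
xp=rz(PLATE[2])[:,0]; zd=np.array([0,0,-1.]); RP=np.c_[np.cross(xp,zd),xp,zd]; OP=Rn.from_matrix(RP).as_euler("xyz")
f=frame(PLATE,[[0,0,.06]])[0]
for d,h in((.12,.12),(.12,0),(.055,0)): 
    print(tcp_at(f-d*xp+[0,0,h],0,RP),bot.solve_ik(tcp_at(f-d*xp+[0,0,h],0,RP),OP))
E
```

```text
-0.083 0 [322.2 133.1]
-0.055 0 [322.2 210.9]
-0.055 0.011 [351.6 210.9]
-0.055 -0.011 [292.9 210.9]
0.03 0.011 [346.3 391.6]
0.03 -0.011 [298.3 391.6]
[ 0.56306454 -0.12507539  0.1613    ] [-2.62808901e-01 -7.03627103e-02  1.74484244e+00 -4.44089210e-16
  1.46711292e+00 -1.65160523e+00]
[ 0.56306454 -0.12507539  0.0413    ] [-2.62808901e-01  2.18891136e-02  1.85792149e+00 -4.44089210e-16
  1.26178205e+00 -1.65160523e+00]
[ 0.62699098 -0.13684019  0.0413    ] [-2.54625146e-01  1.58292191e-01  1.71158482e+00 -4.44089210e-16
  1.27171564e+00 -1.64342147e+00]
```

View pics/w2o.png

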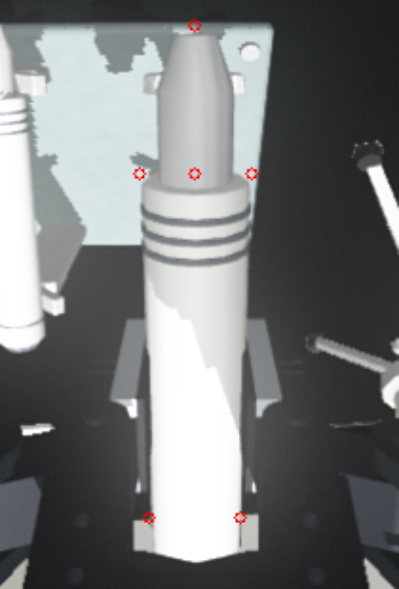

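```bash
python3 - <<'E'
from h import *
xp=rz(PLATE[2])[:,0]; zd=np.array([0,0,-1.]); RP=np.c_[np.cross(xp,zd),xp,zd]; OP=Rn.from_matrix(RP).as_euler("xyz")
f=frame(PLATE,[[0,0,.06]])[0]
def at(d,h=0): return tcp_at(f-d*xp+[0,0,h],0,RP)
bot.reach(at(.12,.12),OP)
bot.move_linear(at(.12),OP,.15)
bot.move_linear(at(.082),OP,.06)
s,_=shot("wrist","w3")
hit=bot.move_linear(at(.046),OP,.02,guard=25)
s=bot.sense(); print(hit,s["contact_force"],"d=",(f-(s["tcp_pos"]-s0*xp))@xp)
bot.pause(.3); s=bot.sense(); print(s["contact_force"],s["time"],s["gripper_width"])
shot("wrist","w4");shot("scene","s4");shot("top","t4")
E
python3 -c "
import cv2,numpy as np
cv2.imwrite('pics/w34.png',np.hstack([cv2.imread('pics/w%d.png'%i)[80:450,130:530] for i in(3,4)]))
a=cv2.resize(cv2.imread('pics/s4.png')[160:260,240:370],None,fx=3,fy=4)
b=cv2.resize(cv2.imread('pics/t4.png')[100:300,330:430],None,fx=2,fy=2);print(a.shape,b.shape)
cv2.imwrite('pics/st4.png',np.hstack([a,b]))"
```

```text
True [ 0.34328547 -0.39223564 -0.63926675] d= 0.05902890771508471
[-0.89215916  0.08729633 -0.13054191] 13.3833 0.23065452460335378
(400, 390, 3) (400, 200, 3)
```

View pics/w34.png

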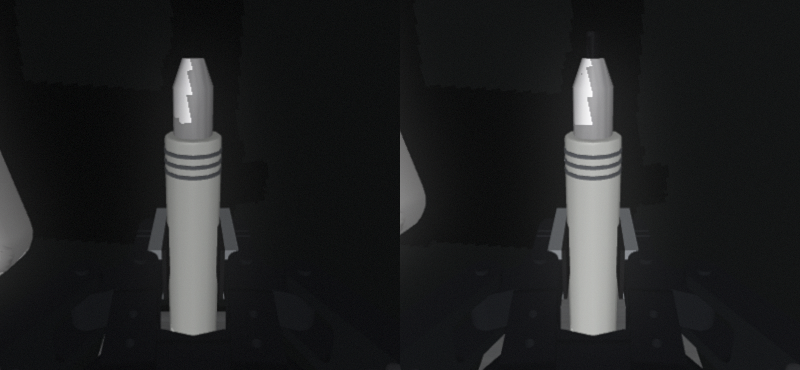

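View pics/st4.png

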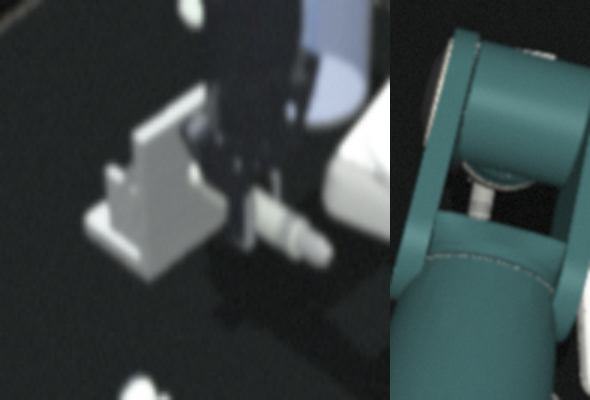

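```bash
python3 - <<'E'
from h import *
xp=rz(PLATE[2])[:,0]
for i in range(12):
    s=bot.sense(); F=s["contact_force"]@xp
    print(round(s["time"],2),round(F,1),round(float((frame(PLATE,[[0,0,.06]])[0]-(s["tcp_pos"]-s0*xp))@xp),5))
    if F<-10: break
    bot.move_linear(s["tcp_pos"]+.0006*xp if i==0 else tgt+.0006*xp,None,.01)
    tgt=(s["tcp_pos"]+.0006*xp) if i==0 else tgt+.0006*xp
bot.pause(.3); s=bot.sense(); print(s["contact_force"],s["time"])
E
```

```text
13.53 0.0 0.05927
13.78 -3.9 0.05895
14.03 -9.0 0.05892
14.28 -14.4 0.05887
[-12.60273824   2.20000165   1.35727447] 14.5833
```

```bash
python3 - <<'E'
from h import *
xp=rz(PLATE[2])[:,0]; zd=np.array([0,0,-1.]); RP=np.c_[np.cross(xp,zd),xp,zd]; OP=Rn.from_matrix(RP).as_euler("xyz")
f=frame(PLATE,[[0,0,.06]])[0]
def at(d,h=0): return tcp_at(f-d*xp+[0,0,h],0,RP)
bot.move_linear(at(.12),OP,.1)
bot.move_linear(at(.12,.14),OP,.2)
bot.reach(tcp_at(mid,.14),OG)
s,_=shot("wrist","w5")
bot.move_linear(tcp_at(mid,.03),OG,.12)
s,_=shot("wrist","w6"); print(s["time"],s["contact_force"])
E
python3 -c "
import cv2,numpy as np
cv2.imwrite('pics/w56.png',np.hstack([cv2.imread('pics/w%d.png'%i)[80:450,130:530] for i in(5,6)]))"
```

```text
18.6417 [ 0.16077308 -0.25040096 -1.25813674]
```

View pics/w56.png

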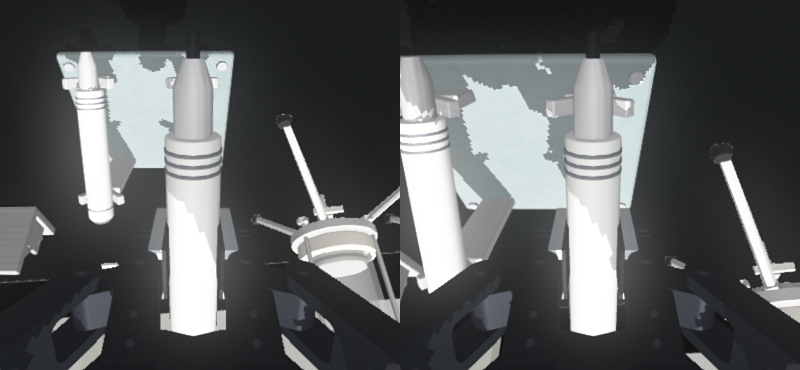

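```bash
python3 - <<'E'
from h import *
m=mid+.001*ax
print(bot.move_linear(tcp_at(m,.0),OG,.05,guard=12)); bot.pause(.1)
s=bot.sense(); print((s["tcp_pos"]-tcp_at(mid))@RG,s["contact_force"])
bot.set_gripper(.35); bot.set_gripper(.62)
shot("wrist","w7a")
print(bot.move_linear(tcp_at(m,.09),OG,.12,guard=8))
s,im=shot("wrist","w7"); cal=wristcal(s)
P=[frame(REST,[np.array([0,y,.075])+t*AX])[0] for y in(.04,-.04) for t in(.06,.055,0,-.055,-.083)]
im=im[:,:,::-1].copy()
for a in proj(cal,P): cv2.circle(im,tuple(int(z) for z in a.round()),3,(0,0,255),1)
cv2.imwrite("pics/w7o.png",im); print(s["time"])
E
```

```text
True
[-0.00069793  0.00048886 -0.00066882] [-5.52907765 -3.76379156  7.40458389]
False
20.9167
```

View pics/w7o.png

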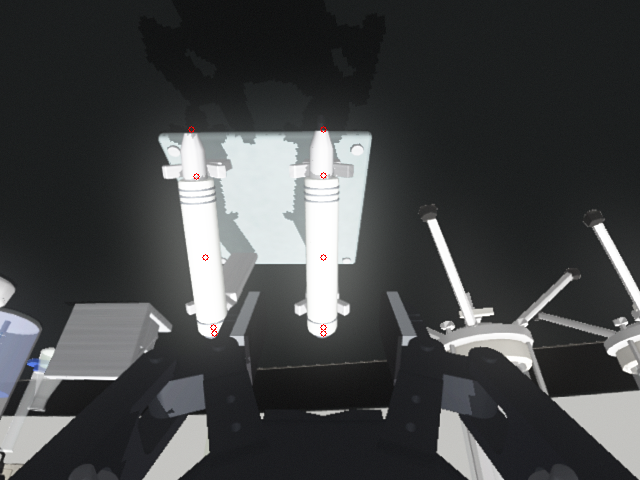

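```bash
python3 - <<'E'
from h import *
bot.move_linear(tcp_at(mid,.18),OG,.2)
q=bot.sense()["qpos"].copy(); q[0]=-.6; bot.goto_joints(q)
_,im=shot("top","t8"); _,s8=shot("scene","s8")
a=cv2.resize(im[165:285,190:310,::-1],(400,400),interpolation=cv2.INTER_CUBIC)
b=cv2.resize(im[240:340,310:430,::-1],(400,400),interpolation=cv2.INTER_CUBIC)
cv2.imwrite("pics/ab.png",np.hstack([a,b])); s=bot.sense(); print(s["time"],s["contact_force"])
E
```

```text
23.6917 [-0.33495502 -0.62236011 -0.33415699]
```

View pics/ab.png

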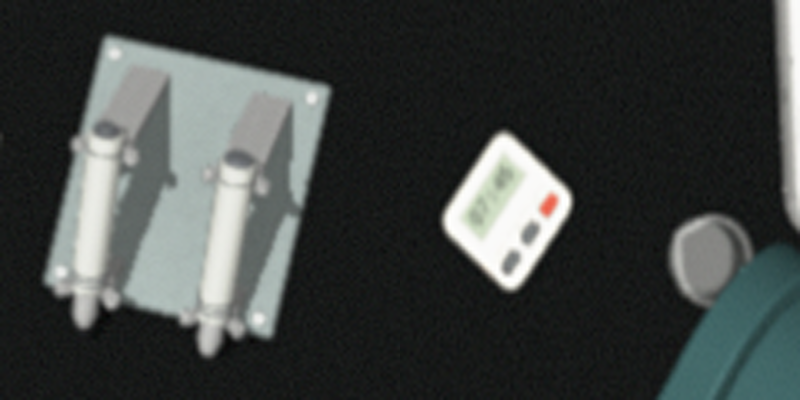

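View pics/s8.png

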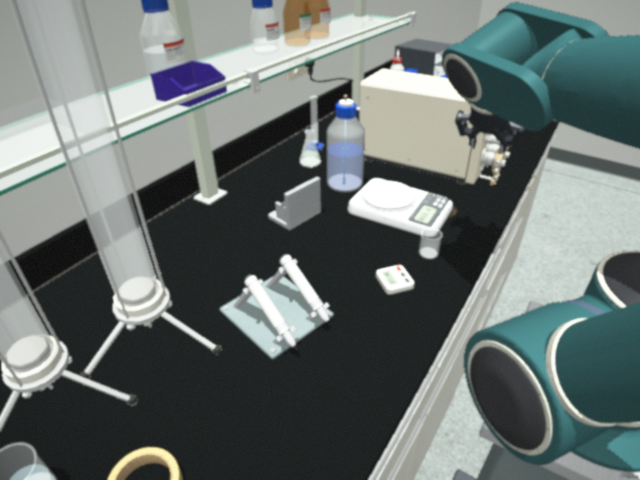

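The marker is back in its place with the button in. The plain marker, timer (395,279) and beaker (430,244) are where they were, and the arm is clear.

```bash
python3 -c "
from bench import bot
print(bot.hand_in())"
```

```text
the job is handed in; nothing more can be done
None
```

I took the push-button marker from the rest's +y (left) place and pushed its button in against the steel plate's front face, with the marker held square to it. I then laid it back in the same place, nose down, let go and handed the job in at about 24 s.

- **Button:** The first push stopped on its 25 N guard, and the force had dropped to almost nothing by the next reading. I pressed again and held about 13 N against a hard stop for more than 0.3 s. The wrist picture then showed the nib out at the nose. The last top picture shows only a short stub of button at the tail.
- **Placement:** The descent stopped on its 12 N guard with the gripper within 1 mm of where it had picked the marker up. After I let go, the marker looked the same in the wrist picture as before the grasp, within a few pixels of where it belongs.
- **Other things:** The plain marker, timer and beaker showed no visible movement in the last scene picture. In the top picture the beaker was partly hidden by the arm. The arm was clear of everything, with less than 1 N on the tool.

No check failed. I could not read the button travel or the contact forces on the marker directly, so those rest on the pictures and the wrist force.

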